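Slide the drive-off plate out over the garage roof edge

ROBOT

A 7-joint arm with a two-finger parallel gripper is mounted at the origin on the work surface. World frame = base frame: x ahead of the robot, y to its left, z up, the work surface at z = 0. Lengths are in m, angles in rad, forces in N, time in s.
With the tool pointing down it reaches from about 0.425 to 0.875 m from the base axis. Payload 4.7 kg.
Tool frame: the origin (TCP) lies where the fingers leave the gripper's body, on its centre line; the fingertips stand 70 mm ahead of it and the grasp point (between the pads) lies 51 mm ahead of it; z points along the fingers, y is the line along which they close (so a half turn about z gives the same grasp; the last joint's range is limited). The gripper opens to 87 mm and grips with 3 to 60 N. Pads are 19 mm wide; open, the fingers measure 117 mm over their backs; the gripper's body (75 mm by 190 mm) begins 51 mm behind the grasp point.
Start: joints at [0.014, 0.321, -0.07, 1.45, 0.023, 1.371, -0.057], TCP at [0.65, -0, 0.292] pointing down, gripper open.
Joint ranges: [-2.86, 2.86], [-0.3, 2.09], [-1.38, 1.24], [0.06, 2.45], [-1.56, 4.7], [0.09, 2.05], [-2.69, 2.69]. Speed limits (rad/s): [2.57, 2.57, 3.14, 3.14, 3.14, 3.14, 3.14].

INTERFACE

Orientations are given as a rotation vector (axis times angle).
In Python, from bench import get_state, get_image, get_calibration, close_job gives the robot as it stands.
- The arm moves only by the tool send_rows, never from a script. Its argument "rows" is a list of rows, each an object of numbers: "hand": the finger opening in mm, from 0 to 87; "x", "y", "z": the shift along the world's x, y, z in mm; "roll": the turn about the world's z in degrees. A call has 1 to 10 rows; each row shifts and turns the commanded pose from where the row before left it; what a row does not reach is not made up. A row lasts 1/10 s, in which the tool goes at most 50 mm and 8.59 degrees, less where a joint would pass 70% of its speed; a pose out of reach is approached as far as the arm can. A call is refused whole if a number of a shift passes 50 or a number of a turn 8.59, either way. A call with a gripper value outside its range is refused whole. The fingers move at their own pace and stop on an object; "force" is the grip in N (left out, the last holds). Time passes only in rows, so rows that do not move let the fingers close. It gives the time, the measured TCP pose, the force, the opening and the grip force at its end, in the units of the state.
- get_state(): the state, without advancing time (a new reading comes with each control period).
- get_image(name): name is "scene" or "side" or "wrist"; returns the picture (400x640x3 uint8, blue, green, red); there is no depth.
- get_calibration(name): a dict with "mtx" (3x3 intrinsics, pixels), "world_from_camera" (4x4, takes a point from camera to world coordinates). Camera axes: x right, y down, z forward; pixel columns grow to the right and rows downward; lengths in m; the calibration is good to about 2 mm. A picture is of the moment at which its call begins: read the wrist's pose just before it. get_calibration takes no time and is no camera call; for the wrist camera it gives the pose at the moment of the call.
- close_job(): hands the job in; it is judged then, once.
The state is a dict: "time": time; "joint_positions": joint angles; "qd": joint speeds; "joint_torque": joint torques, N m; "position": TCP position; "tool_rot": TCP orientation; "ft_force": force on the tool from outside, world axes, zero at the start; "torque": the same for the moment, N m; "grip_width": opening from 0.0 (shut) to 1.0 (fully open); "grip_force": force on a finger pad.
Only numpy, scipy, OpenCV 4.12 (cv2) and the standard library are available. Lean on these libraries where they do the work, as an engineer would, in place of code of your own. Each camera call takes 0.05 s, during which the arm holds its last target. There are 200 camera calls.

TASK

On the roof of the toy parking garage, push the thin wooden drive-off plate with the fingers straight out over the open front edge, on the tow truck's side, until 4 cm of it sticks out: the low rib across it then lies right above the roof's edge. Leave it lying flat with its end square to the roof's edge. Only slide it, never lift or tip it, and leave the vehicles and the other things where they stand.

Things in the scene. Friction and masses are not known exactly. Their poses are not given: they have to be found in the camera images.
- plate: loose thin plywood plate on the garage roof, 130 long (x) x 80 wide (y) x 6 mm thick, about 60 g. Origin: centre of its underside; x to its front end, z up. Across its rear end (x = -65 mm, flush) stands a wheel-stop bar 12 mm long, top 16 mm above the underside. A rib 4 mm wide, 2 mm high crosses the top 40 mm from the front end. May lie askew by 20 degrees; mass and friction vary.
- plate_front (a point): middle of the plate's front end, on its underside, 65 mm ahead of the plate's origin; axes as the plate's
- roof_edge (a point): middle of the garage roof's open front edge, on the roof's top, 70 mm above the shelf. x points straight out over the edge, y along it, z up. The flat roof reaches 260 mm back from the edge and 160 mm to either side; only the plate and, near its sides, the car and bus stand on it. The garage is fixed. Sticking-out length = plate_front's x in this frame.
- sports_car: loose red die-cast sports car, 76 x 34 x 25 mm, parked at one side of the roof, about 128 mm from the roof's middle line; origin at the centre of its underside, x along its length
- school_bus: loose yellow plastic school bus, 105 x 36 x 40 mm, parked at the other side of the roof, about 128 mm from the middle line; origin at the underside near its centre, x along its length. The car and the bus may swap sides.
- tow_truck: loose blue plastic tow truck, 110 x 45 mm and 50 mm high, standing on the shelf in front of the open edge, lower than the roof; origin at the centre of its underside
- tin: loose aluminium tin with a screw lid, 72 mm across and 78 mm high, on the shelf to the garage's left; origin at the centre of its underside
- cone: loose toy traffic cone, 36 mm square foot, 45 mm high, on the shelf to the garage's right; origin at the centre of its underside
- fuel_pump: loose toy fuel pump, 26 x 36 mm foot, 56 mm high, on the shelf to the garage's right; origin at the centre of its underside
Things that resemble listed ones, but are neither listed nor needed, are in the scene too. Of the things like the plate, leave any that is green, purple or yellow; of the rest the smaller one is meant.

How it is judged:
At the end, for the whole second after the job is handed in: the plate rests flat on the roof, its front end 40 mm (plus or minus 9 mm) beyond the roof's front edge, within 70 mm of the edge's middle, square to the edge within 0.12 rad (7 degrees), at rest (x of plate_front in the frame of roof_edge between 0.031 and 0.049 m and y of plate_front in the frame of roof_edge between -0.07 and 0.07 m and z of plate_front in the frame of roof_edge between -0.004 and 0.004 m and angle between the x axis of plate and the x axis of roof_edge, either way round below 0.12 rad and angle between plate's own z axis and vertical below 0.05 rad and linear speed of plate below 0.01 m/s); the robot touches nothing.
It fails at once if the plate is lifted (over 10 mm above the roof) (z of plate in the frame of roof_edge above 0.01 m).
It fails at once if the plate tips or falls (tilted over 0.2 rad) (angle between plate's own z axis and vertical above 0.2 rad).
It fails at once if a vehicle, the tin, the cone or the fuel pump is moved more than 20 mm (distance of any of sports_car, school_bus, tow_truck, tin, cone, fuel_pump from where it was at the start of the episode above 0.02 m).
It also fails if it takes over 54 s, if anything falls off the work surface, if the arm or the gripper's body presses on something with over 40 N, if the wrist force passes 120 N, or if a joint passes its speed limit or range.

## Working session

There is one attempt and no reset: what is moved stays moved. The work goes in short steps, Python scripts to look and compute and a tool call to move; the robot and the scene stay as the last step left them, time stands still between calls to the robot, and variables do not carry over. Pictures are saved under pics/ and viewed, at most 10 in all, crops included, and the job is handed in when it is done.

Besides the shell and the picture viewer there is one more tool, called after "Emit:" by a JSON object that holds its "method" and its "body", one argument or row to a line. send_rows: Moves the arm, as the interface text tells. Its arguments: {"type":"object","properties":{"rows":{"type":"array","items":{"type":"object","properties":{"hand":{"type":"number"},"x":{"type":"number"},"y":{"type":"number"},"z":{"type":"number"},"roll":{"type":"number"}}}},"force":{"type":"number"}},"required":["rows"]}

```bash
mkdir -p pics; ls; python3 - <<'E'
from bench import *
import cv2,numpy as np
for n in ("scene","side"):
    cv2.imwrite(f"pics/{n}0.png",get_image(n)); c=get_calibration(n); print(n,np.round(c["mtx"],1).tolist(),np.round(c["world_from_camera"],3).tolist())
s=get_state();print(s)
E
```

```text
pics
scene [[494.2, 0.0, 309.9], [0.0, 494.2, 199.3], [0.0, 0.0, 1.0]] [[0.305, 0.532, -0.79, 1.641], [0.952, -0.189, 0.24, -0.341], [-0.022, -0.825, -0.564, 0.887], [0.0, 0.0, 0.0, 1.0]]
side [[391.8, 0.0, 321.9], [0.0, 391.8, 199.4], [0.0, 0.0, 1.0]] [[0.938, -0.201, 0.282, 0.176], [-0.346, -0.543, 0.765, -0.875], [-0.0, -0.815, -0.579, 0.748], [0.0, 0.0, 0.0, 1.0]]
{'time': 0.1, 'joint_positions': array([ 0.01410204,  0.32173402, -0.07008289,  1.45158169,  0.02260491,
        1.37080488, -0.05687655]), 'qd': array([-2.60949158e-03, -2.36157196e-03, -3.00828623e-05, -2.62212521e-03,
       -6.78152202e-04,  5.05380725e-04,  1.07634275e-03]), 'joint_torque': array([ 1.37795760e-04, -4.92569017e+01, -4.06077392e-01, -3.13399816e+01,
       -6.42974046e-02,  3.95253638e-02,  6.49213871e-05]), 'position': array([ 6.49609998e-01, -4.63061847e-05,  2.91266015e-01]), 'tool_rot': array([-2.22056765e+00, -2.22067678e+00,  2.04185605e-03]), 'ft_force': array([-0.05258637, -0.27368065, -0.55451669]), 'torque': array([-0.03881317, -0.01066631,  0.01900446]), 'grip_force': 0.0, 'grip_width': 1.002378676486757}
```

View pics/scene0.png

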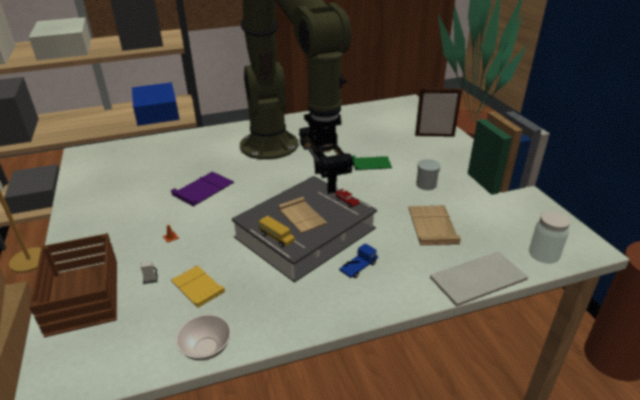

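View pics/side0.png

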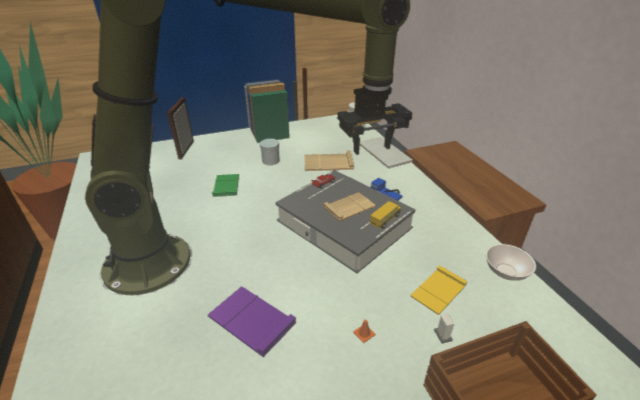

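The scene picture shows the garage at about (305,225). The plate is at (302,214), the car at (347,198), the bus at (276,230) and the tow truck at (358,261), so the front edge runs from about (376,212) to (296,270). In the side view the plate is at (350,206). Next I'll cast rays and take a wrist look.

```bash
cat > h.py <<'E'
from bench import *
import cv2,numpy as np
def ray(c,uv,z):
    M=np.array(c["world_from_camera"]);K=np.array(c["mtx"])
    d=M[:3,:3]@np.linalg.solve(K,[uv[0],uv[1],1.]);o=M[:3,3]
    return o+d*(z-o[2])/d[2]
def proj(c,p):
    M=np.linalg.inv(np.array(c["world_from_camera"]));q=np.array(c["mtx"])@(M[:3,:3]@np.asarray(p)+M[:3,3]);return q[:2]/q[2]
E
python3 - <<'E'
from h import *
c=get_calibration("scene")
for n,uv in dict(fl=(376,212),fr=(296,273),backl=(315,179),backr=(234,221)).items(): print(n,ray(c,uv,.07).round(3))
w=get_calibration("wrist");im=get_image("wrist");cv2.imwrite("pics/w0.png",im);print(np.round(w["world_from_camera"],3).tolist(),np.round(w["mtx"],1).tolist())
a=cv2.resize(cv2.imread("pics/scene0.png")[170:285,225:385],None,fx=5,fy=5,interpolation=cv2.INTER_CUBIC);cv2.imwrite("pics/sc.png",a)
E
```

```text
fl [0.62  0.163 0.07 ]
fr [ 0.785 -0.121  0.07 ]
backl [0.396 0.056 0.07 ]
backr [ 0.528 -0.224  0.07 ]
[[1.0, 0.0, -0.002, 0.651], [-0.0, -0.97, -0.245, 0.067], [-0.002, 0.245, -0.97, 0.384], [0.0, 0.0, 0.0, 1.0]] [[288.1, 0.0, 317.6], [0.0, 288.1, 194.8], [0.0, 0.0, 1.0]]
```

View pics/w0.png

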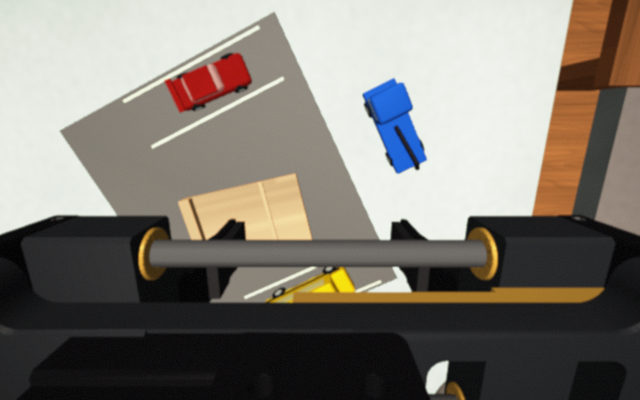

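View pics/sc.png

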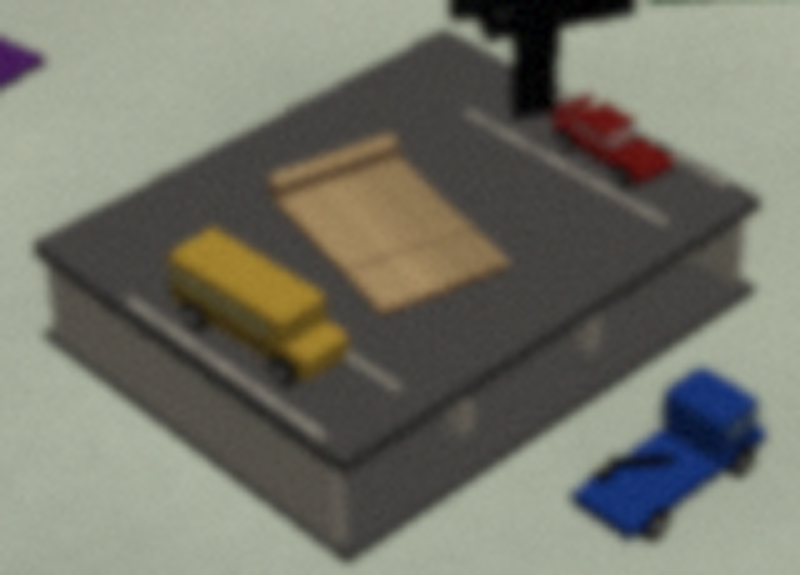

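The wrist view shows the roof corners at (62,131), (276,12) and (398,277), and the plate's front-left corner at (296,174) with its bar at about (185,200). In the scene crop the front corners are at (510,262) and (385,313), and the bar's back top edge runs from (272,180) to (395,135).

```bash
python3 - <<'E'
from h import *
w=get_calibration("wrist");c=get_calibration("scene")
BL,FL,FR=[ray(w,u,.07) for u in((62,131),(276,12),(398,277))]
print(BL,FL,FR,np.linalg.norm(FL-BL),np.linalg.norm(FR-FL))
ax=FL-BL;a1=np.arctan2(ax[1],ax[0]);e=FL-FR;a2=np.arctan2(e[1],e[0])-np.pi/2
print("yaw",np.degrees([a1,a2]))
y=a2;mid=(FL+FR)/2;R=np.array([[np.cos(y),-np.sin(y)],[np.sin(y),np.cos(y)]])
loc=lambda p:((p-mid)[:2]@R).round(4)
f=lambda u:np.array(u)/5+[225,170]
for n,p in dict(scfl=ray(c,f((510,262)),.076),scfr=ray(c,f((385,313)),.076),scbr=ray(c,f((272,180)),.086),scbl=ray(c,f((395,135)),.086),wfl=ray(w,(296,174),.076),wbl=ray(w,(179,200),.086),scFL=ray(c,f((757,203)),.07),scFR=ray(c,f((345,465)),.07)).items(): print(n,p.round(4),loc(p))
print("mid",mid)
E
```

```text
[0.37742412 0.05782763 0.07      ] [0.60999762 0.17058907 0.07      ] [ 0.74776303 -0.11515043  0.07      ] 0.25846774900542596 0.31721660142688707
yaw [25.86606245 25.74040725]
scfl [0.6272 0.014  0.076 ] [-0.0525  0.0101]
scfr [ 0.6475 -0.0633  0.076 ] [-0.0678 -0.0684]
scbr [ 0.5226 -0.0916  0.086 ] [-0.1926 -0.0396]
scbl [ 0.5026 -0.0126  0.086 ] [-0.1763  0.0403]
wfl [0.6269 0.0124 0.076 ] [-0.0535  0.0088]
wbl [ 0.5015 -0.0141  0.086 ] [-0.178   0.0394]
scFL [0.614  0.1664 0.07  ] [0.0018 0.1531]
scFR [ 0.7494 -0.1154  0.07  ] [ 0.0013 -0.1595]
mid [0.67888033 0.02771932 0.07      ]
```

Emit:
{"method": "send_rows", "body": {
  "rows": [
    {"x":-20.5,"y":-9.3,"roll":-8.04,"hand":40},
    {"x":-20.5,"y":-9.3,"roll":-8.04,"hand":40},
    {"x":-20.5,"y":-9.3,"roll":-8.04,"hand":40},
    {"x":-20.5,"y":-9.3,"roll":-8.04,"hand":40},
    {"x":-20.5,"y":-9.3,"roll":-8.04,"hand":40},
    {"x":-20.5,"y":-9.3,"roll":-8.04,"hand":40},
    {"x":-20.5,"y":-9.3,"roll":-8.04,"hand":40},
    {"x":-20.5,"y":-9.3,"roll":-8.04,"hand":40},
    {"hand":40},
    {"hand":40}
  ]
}}

```text
schema error: expected keys hand, x, y, z, roll
```

```bash
python3 - <<'E'
from h import *
s=get_state();print(s["time"],s["position"],s["grip_width"])
R=cv2.Rodrigues(s["tool_rot"])[0];print(R.round(3),np.degrees(np.arctan2(R[1,1],R[0,1])))
w=get_calibration("wrist");np.savez("w1.npz",**w);cv2.imwrite("pics/w1.png",get_image("wrist"))
E
```

```text
0.15 [ 6.49678125e-01 -2.22954070e-05  2.91419417e-01] 1.0006661345582004
[[-0.     1.    -0.001]
 [ 1.     0.    -0.   ]
 [-0.    -0.001 -1.   ]] 0.003485687822566071
```

View pics/w1.png

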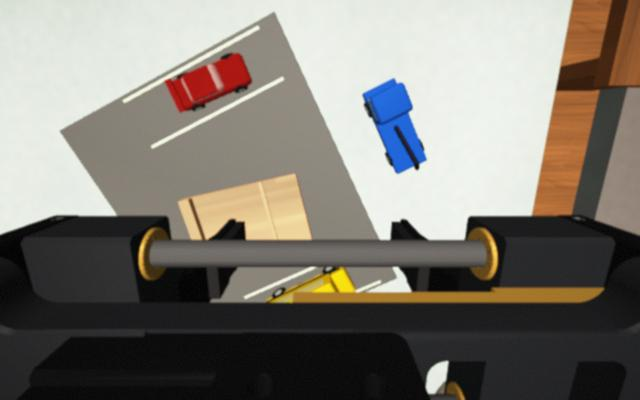

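The call was refused because every key is needed. The picture is the same as before.

Emit:
{"method": "send_rows", "body": {
  "rows": [
    {"x":-20.5,"y":-9.3,"z":0,"roll":-8.04,"hand":40},
    {"x":-20.5,"y":-9.3,"z":0,"roll":-8.04,"hand":40},
    {"x":-20.5,"y":-9.3,"z":0,"roll":-8.04,"hand":40},
    {"x":-20.5,"y":-9.3,"z":0,"roll":-8.04,"hand":40},
    {"x":-20.5,"y":-9.3,"z":0,"roll":-8.04,"hand":40},
    {"x":-20.5,"y":-9.3,"z":0,"roll":-8.04,"hand":40},
    {"x":-20.5,"y":-9.3,"z":0,"roll":-8.04,"hand":40},
    {"x":-20.5,"y":-9.3,"z":0,"roll":-8.04,"hand":40},
    {"x":0,"y":0,"z":0,"roll":0,"hand":40},
    {"x":0,"y":0,"z":0,"roll":0,"hand":40}
  ]
}}

```text
time: 1.2
position: [0.4861, -0.0744, 0.2925]
tool_rot: [3.063, 0.7, 0.002]
ft_force: [0.0, 0.3, -0.1]
grip_width: 0.462
grip_force: 0.0
```

```bash
python3 - <<'E'
from h import *
s=get_state();print(s["time"],s["position"],s["grip_width"])
R=cv2.Rodrigues(s["tool_rot"])[0];print(np.degrees(np.arctan2(R[1,1],R[0,1])),R[:,2])
w=get_calibration("wrist");np.savez("w1.npz",**w);cv2.imwrite("pics/w1.png",get_image("wrist"))
E
```

```text
1.2 [ 0.48607972 -0.07436522  0.29251029] 0.4619850292495858
-64.2379562119088 [ 9.39296996e-04  1.86951267e-04 -9.99999541e-01]
```

View pics/w1.png

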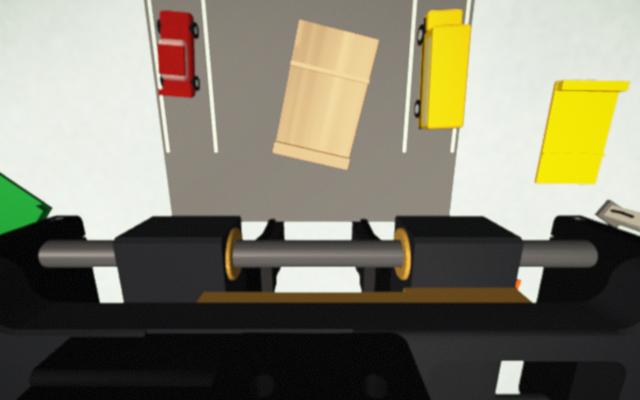

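The whole plate is now visible, with front corners at (301,20) and (379,40) and the bar's rear edge from (273,152) to (347,169). The back of the roof is at row 220.

```bash
cat >> h.py <<'E'
mid=np.array([.67888,.02772]);y=np.radians(25.75);R2=np.array([[np.cos(y),-np.sin(y)],[np.sin(y),np.cos(y)]])
loc=lambda p:((np.asarray(p)[:2]-mid)@R2).round(4)
E
python3 - <<'E'
from h import *
w=get_calibration("wrist")
for u,z in (((301,20),.076),((379,40),.076),((347,169),.086),((273,152),.086),((172,220),.07),((450,220),.07)): print(u,loc(ray(w,u,z)))
print("tcp",loc(get_state()["position"]))
E
```

```text
(301, 20) [-0.0545  0.0081]
(379, 40) [-0.072  -0.0677]
(347, 169) [-0.1973 -0.0387]
(273, 152) [-0.1797  0.0382]
(172, 220) [-0.2594  0.1603]
(450, 220) [-0.2592 -0.1608]
tcp [-0.2175 -0.008 ]
```

Emit:
{"method": "send_rows", "body": {
  "rows": [
    {"x":0,"y":0,"z":-40,"roll":0,"hand":40},
    {"x":0,"y":0,"z":-40,"roll":0,"hand":40},
    {"x":0,"y":0,"z":-35,"roll":0,"hand":40},
    {"x":0,"y":0,"z":-20,"roll":0,"hand":40},
    {"x":0,"y":0,"z":-10,"roll":0,"hand":40},
    {"x":0,"y":0,"z":0,"roll":0,"hand":40},
    {"x":0,"y":0,"z":0,"roll":0,"hand":40}
  ]
}}

```text
time: 1.95
position: [0.4871, -0.0742, 0.1482]
tool_rot: [3.062, 0.699, 0.002]
ft_force: [0.1, -0.2, 0.9]
grip_width: 0.46
grip_force: 0.0
```

Emit:
{"method": "send_rows", "body": {
  "rows": [
    {"x":4.5,"y":2.17,"z":-1,"roll":0,"hand":40},
    {"x":4.5,"y":2.17,"z":0,"roll":0,"hand":40},
    {"x":4.5,"y":2.17,"z":0,"roll":0,"hand":40},
    {"x":4.5,"y":2.17,"z":0,"roll":0,"hand":40},
    {"x":4.5,"y":2.17,"z":0,"roll":0,"hand":40},
    {"x":4.5,"y":2.17,"z":0,"roll":0,"hand":40},
    {"x":4.5,"y":2.17,"z":0,"roll":0,"hand":40},
    {"x":4.5,"y":2.17,"z":0,"roll":0,"hand":40},
    {"x":4.5,"y":2.17,"z":0,"roll":0,"hand":40},
    {"x":4.5,"y":2.17,"z":0,"roll":0,"hand":40}
  ]
}}

```text
time: 2.95
position: [0.5314, -0.0526, 0.1463]
tool_rot: [3.063, 0.698, -0.0]
ft_force: [-0.1, -1.3, 0.8]
grip_width: 0.455
grip_force: 0.3
```

```bash
python3 - <<'E'
from h import *
print(loc(get_state()["position"]))
cv2.imwrite("pics/w2.png",get_image("wrist"))
E
```

```text
[-0.1677 -0.0082]
```

View pics/w2.png

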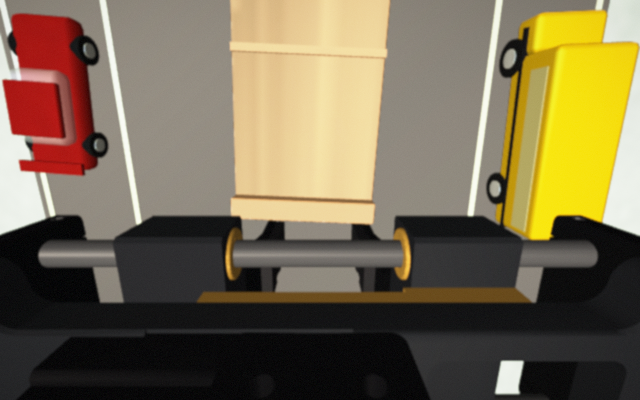

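The plate is nearly square, with the rib running from (231,46) to (386,53) and the bar against the fingers at row 205–220. I'll keep pushing.

Emit:
{"method": "send_rows", "body": {
  "rows": [
    {"x":4.5,"y":2.17,"z":0,"roll":0,"hand":40},
    {"x":4.5,"y":2.17,"z":0,"roll":0,"hand":40},
    {"x":4.5,"y":2.17,"z":0,"roll":0,"hand":40},
    {"x":4.5,"y":2.17,"z":0,"roll":0,"hand":40},
    {"x":4.5,"y":2.17,"z":0,"roll":0,"hand":40},
    {"x":4.5,"y":2.17,"z":0,"roll":0,"hand":40},
    {"x":4.5,"y":2.17,"z":0,"roll":0,"hand":40},
    {"x":4.5,"y":2.17,"z":0,"roll":0,"hand":40},
    {"x":4.5,"y":2.17,"z":0,"roll":0,"hand":40},
    {"x":4.5,"y":2.17,"z":0,"roll":0,"hand":40}
  ]
}}

```text
time: 4.0
position: [0.5764, -0.0308, 0.1463]
tool_rot: [3.063, 0.698, 0.0]
ft_force: [-0.8, -0.8, -1.1]
grip_width: 0.459
grip_force: 0.1
```

Emit:
{"method": "send_rows", "body": {
  "rows": [
    {"x":4.5,"y":2.17,"z":0,"roll":0,"hand":40},
    {"x":0,"y":0,"z":0,"roll":0,"hand":40}
  ]
}}

```text
time: 4.2
position: [0.5812, -0.0283, 0.1463]
tool_rot: [-3.063, -0.699, -0.001]
ft_force: [-0.6, -0.5, 0.1]
grip_width: 0.458
grip_force: 0.0
```

```bash
python3 - <<'E'
from h import *
print(loc(get_state()["position"]))
w=get_calibration("wrist");im=get_image("wrist");cv2.imwrite("pics/w3.png",im);np.savez("w3.npz",**w)
E
```

```text
[-0.1123 -0.008 ]
```

View pics/w3.png

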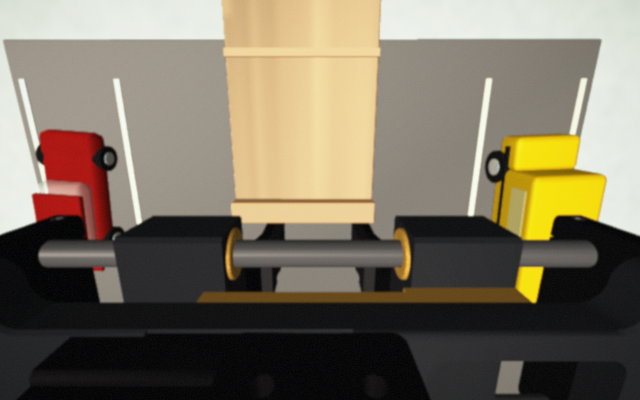

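The plate is square: the rib is level at row ~51 over columns 223–380, and the roof edge is at row 40. Next I'll compute what remains.

```bash
python3 - <<'E'
from h import *
w=np.load("w3.npz")
for u,z in (((223,51),.078),((380,51),.078),((233,222),.084),((374,222),.084),((8,39.5),.07),((600,39.5),.07),((384,40),.07)): print(u,loc(ray(w,u,z)))
E
```

```text
(223, 51) [-0.0092  0.0405]
(380, 51) [-0.0092 -0.0401]
(233, 222) [-0.0998  0.0402]
(374, 222) [-0.0998 -0.0401]
(8, 39.5) [-0.0017  0.1573]
(600, 39.5) [-0.002  -0.1588]
(384, 40) [-0.0021 -0.0435]
```

About 7.5 mm remain. The rib and the bar agree on this.

Emit:
{"method": "send_rows", "body": {
  "rows": [
    {"x":3.4,"y":1.6,"z":0,"roll":0,"hand":40},
    {"x":3.4,"y":1.6,"z":0,"roll":0,"hand":40},
    {"x":0,"y":0,"z":0,"roll":0,"hand":40},
    {"x":-4.5,"y":-2.17,"z":0,"roll":0,"hand":40},
    {"x":-9,"y":-4.34,"z":0,"roll":0,"hand":40},
    {"x":-9,"y":-4.34,"z":0,"roll":0,"hand":40},
    {"x":0,"y":0,"z":30,"roll":0,"hand":40},
    {"x":0,"y":0,"z":40,"roll":0,"hand":40},
    {"x":0,"y":0,"z":0,"roll":0,"hand":40},
    {"x":0,"y":0,"z":0,"roll":0,"hand":40}
  ]
}}

```text
time: 5.25
position: [0.5647, -0.0371, 0.2175]
tool_rot: [3.063, 0.697, 0.004]
ft_force: [-1.1, 0.1, -0.2]
grip_width: 0.459
grip_force: 0.0
```

```bash
python3 - <<'E'
from h import *
s=get_state();print(s["time"],loc(s["position"]),s["position"])
w=get_calibration("wrist");im=get_image("wrist");cv2.imwrite("pics/w4.png",im);np.savez("w4.npz",**w)
E
```

```text
5.25 [-0.131  -0.0088] [ 0.56469604 -0.03707785  0.21751069]
```

View pics/w4.png

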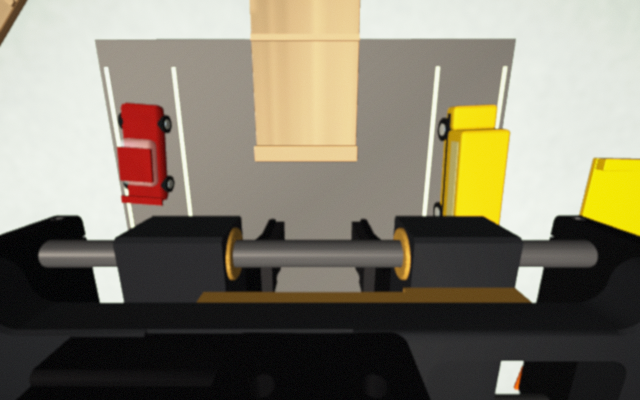

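The rib at row ~37 now lies over the roof edge (row 39.5), and the bar's rear edge is at row 161. The plate is square and the fingers are clear. I'll check the numbers before handing in.

```bash
python3 - <<'E'
from h import *
w=np.load("w4.npz")
for u,z in (((251,37),.078),((359,37),.078),((254,161),.07),((254,160),.086),((357,160),.086),((97,39.5),.07),((516,39.5),.07)): print(u,loc(ray(w,u,z)))
im=cv2.imread("pics/w4.png").astype(int)
print(im[28:48,305].tolist())
E
```

```text
(251, 37) [-0.0025  0.0396]
(359, 37) [-0.0027 -0.0394]
(254, 161) [-0.0945  0.0443]
(254, 160) [-0.0916  0.0407]
(357, 160) [-0.0918 -0.0397]
(97, 39.5) [-0.0019  0.1582]
(516, 39.5) [-0.0026 -0.1597]
[[146, 200, 231], [147, 202, 232], [146, 200, 231], [147, 200, 231], [148, 202, 231], [149, 204, 233], [157, 213, 238], [160, 215, 239], [160, 216, 240], [159, 214, 239], [157, 214, 239], [148, 201, 233], [126, 177, 213], [132, 184, 218], [143, 196, 229], [150, 203, 233], [149, 204, 232], [150, 203, 233], [150, 203, 233], [150, 203, 233]]
```

```bash
python3 -c "
from bench import *
print(close_job())"
```

```text
the job is handed in; nothing more can be done
None
```

I pushed the plate straight out until about 40 mm sticks out over the front edge, flat and square, with the fingers clear of everything, and handed the job in at about 5 s on the robot's clock; no verdict came back.

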